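Dock and lock the styler's battery pack

ROBOT

A 6-joint arm with a two-finger parallel gripper is mounted at the origin on the work surface. World frame = base frame: x ahead of the robot, y to its left, z up, the work surface at z = 0. Lengths are in m, angles in rad, forces in N, time in s.
With the tool pointing down it reaches from about 0.3 to 0.85 m from the base axis. Payload 4.2 kg.
Tool frame: the origin (TCP) lies on the centre line of the jaws, within the pads' length; the fingertips stand 14 mm ahead of it and the grasp point (between the pads) lies 5 mm behind it; z points along the fingers, y is the line along which they close (so a half turn about z gives the same grasp; the last joint's range is limited). The gripper opens to 91 mm and grips with 3 to 60 N. Pads are 32 mm wide; open, the fingers measure 118 mm over their backs; the gripper's body (76 mm by 178 mm) begins 60 mm behind the grasp point.
Start: joints at [-1.293, 0.32, 1.565, -0, 1.257, -0.02], TCP at [0.169, -0.55, 0.189] pointing down, gripper open.
Joint ranges: [-3.11, 3.11], [-0.84, 2.01], [0.21, 2.61], [-1.34, 4.49], [0.05, 2.63], [-2.56, 2.56]. Speed limits (rad/s): [2.57, 2.57, 3.14, 3.14, 3.14, 3.14].

INTERFACE

Orientations are given as a rotation vector (axis times angle).
In Python, from cell import ctrl, imaging gives the robot as it stands.
- The arm moves only by the shell command python3 -m handwheel 'ROWS' [FORCE]. ROWS is JSON, a list of rows, each an object with "fingers": the opening, from -1 (shut) to 1 (fully open); "linear": the shift along the tool's x, y, z in cm, a list of three; "delta_rot": the turn, a rotation vector about the tool's x, y, z in degrees, a list of three. In form: [{"fingers": fingers, "linear": [dx, dy, dz], "delta_rot": [ax, ay, az]}, ...]. A call has exactly 8 rows; each row is the pose to reach, as a shift and turn from the pose commanded when the call began, along the tool's axes at that moment; what a row does not reach only later rows make up. A row lasts 1/8 s, in which the tool goes at most 62.5 mm and 10.7 degrees, less where a joint would pass 70% of its speed; a pose out of reach is approached as far as the arm can. A call with a gripper value outside its range is refused whole. The fingers move at their own pace and stop on an object; FORCE is the grip in N (left out, the last holds). Time passes only in rows, so rows that repeat a pose let the fingers close, or fill a call up. It gives the time, the measured TCP pose, the force, the opening and the grip force at its end, in the units of the state.
- ctrl.state(): the state, without advancing time (a new reading comes with each control period).
- imaging.get_image(name): name is "side" or "top"; returns the picture (384x512x3 uint8, blue, green, red); there is no depth.
- imaging.camera_model(name): a dict with "fov_y" (degrees; the focal length in pixels is half the picture's height over the tangent of half this angle, whatever the lens; pixels are square), "cx", "cy" (the principal point, pixels), "extrinsics" (4x4, takes a point from camera to world coordinates). Camera axes: x right, y down, z forward; pixel columns grow to the right and rows downward; lengths in m; the calibration is good to about 2 mm. A picture is of the moment at which its call begins. camera_model takes no time and is no camera call.
- ctrl.job_done(): hands the job in; it is judged then, once.
The state is a dict: "clock": time; "joint_pos": joint angles; "qvel": joint speeds; "joint_torque": joint torques, N m; "ee_pos": TCP position; "tool_rot": TCP orientation; "wrist_force": force on the tool from outside, world axes, zero at the start; "torque": the same for the moment, N m; "opening": opening from 0.0 (shut) to 1.0 (fully open); "gripper_force": force on a finger pad.
Only numpy, scipy, OpenCV 4.12 (cv2) and the standard library are available. Lean on these libraries where they do the work, as an engineer would, in place of code of your own. Each camera call takes 0.05 s, during which the arm holds its last target. There are 200 camera calls.

TASK

Put the black battery pack into the rectangular well of the grey charging dock and press it fully home, so that its black face is flush with the dock's top. Then turn the yellow lock collar counter-clockwise to its locked mark, so that its wing lies between the two green bars and over the edge of the pack. Leave everything else on the dresser where it is.

Things in the scene. Friction and masses are not known exactly. Their poses are not given: they have to be found in the camera images.
- battery: Battery pack of a hair styler, loose, lying flat: black slab 90 (x) x 60 (y) x 14 mm (z), with an orange grip rib 46 (x) x 12 (y) mm standing 22 mm above the middle of its top face (rib top 36 mm above the underside). About 0.16 kg. Origin: centre of the underside; z up. It fits the well either way round (a half turn makes no difference).
- dock: Grey charging dock, fixed: block 220 (x) x 130 (y) x 26 mm (z). Origin: centre of the underside. A rectangular well 95 (x) x 65 (y) mm with a 3 mm chamfered mouth is centred at x = -50 mm, y = 0; the yellow lock collar turns about a vertical axis at x = +55 mm, y = 0. The bed in the well is described under seat, the marks under collar.
- seat (a point): Battery's origin when fully home: well centre, 12 mm above the dresser; axes as the dock's. The well's metal contact bed starts 6 mm below the dock's top: a pack laid on it stands 8 mm proud. The bed is stiff (14 N of push moves it, the pack's weight does not), slides down 8 mm to a rigid stop and stays where pushed. At the stop the pack's black face is level with the dock's top.
- collar_axis (a point): Point on the collar's turning axis at the collar's underside, 29 mm above the dresser (3 mm above the dock's top); axes as the dock's. The yellow collar is a disc of radius 32 mm, 8 mm thick; across its middle stands a grip fin 56 mm long, 12 mm thick, from 8 to 30 mm above this point, in line with the wing.
- collar_wing (a point): Middle of the outer end of the collar's wing, 72 mm from the axis and 4 mm above the collar's underside. The wing is a flat arm 18 mm wide, 6 mm thick. Locked, its end lies 12 mm over the edge of the seated pack with about 4 mm between them; it cannot pass over a pack that stands 8 mm proud.
- collar (a joint): Lock collar angle, rad, growing counter-clockwise from above. 0: wing along dock +y, over a red bar on the dock (stop). 1.571: locked (stop): wing along dock -x, between two green bars on the dock's top at dock y = +17 and -17 mm, between collar and well. Starts open at 0.15 to 0.6, clear of the well. Turns with about 0.06 N m and stays where it is left.
- pick_holder: Bystander: empty blue ceramic toothpick holder, cup of 48 mm diameter, 62 mm high, loose. Origin: centre of the underside.
- dish: Bystander: round glass dish with a cork bottom, 100 mm diameter, 34 mm high, loose. Origin: centre of the underside.
- compact: Bystander: closed round stainless steel compact mirror, 76 mm diameter, 16 mm high, with a brass latch, loose. Origin: centre of the underside.
- comb: Bystander: tortoiseshell comb, 160 mm long (x), 6 mm thick, loose, lying flat. Origin: centre of the underside.
- styler: Bystander: hair styler lying along its x, 270 mm long, 38 mm thick, white handle and dark barrel, loose. Origin: handle end, on the dresser.
- cream: Bystander: white cream jar with a brass lid, 66 mm diameter, 55 mm high, loose. Origin: centre of the underside.

How it is judged:
By the outcome, as a careful person would: the job done as asked, in the order asked, and still so for the second after the job is handed in, with the robot touching nothing.
It also fails if it takes over 59 s, if anything falls off the work surface, if the arm or the gripper's body presses on something with over 40 N, if the wrist force passes 120 N, or if a joint passes its speed limit or range.

## Working session

There is one attempt and no reset: what is moved stays moved. The work goes in short steps, Python scripts to look and compute and a shell command to move; the robot and the scene stay as the last step left them, time stands still between calls to the robot, and variables do not carry over. Pictures are saved under pics/ and viewed, at most 10 in all, crops included, and the job is handed in when it is done.

```bash
mkdir -p pics; ls
python3 - <<'E'
from cell import ctrl, imaging
import cv2,numpy as np
np.set_printoptions(precision=4,suppress=True)
for n in("top","side"):
    cv2.imwrite(f"pics/{n}0.png",imaging.get_image(n)); print(n,imaging.camera_model(n))
print(ctrl.state())
E
```

```text
pics
top {'fov_y': 56.51247999647797, 'cx': 262.6200121473954, 'cy': 189.90067173268736, 'extrinsics': array([[ 0.0133, -0.9981,  0.0606,  0.475 ],
       [-0.9998, -0.0124,  0.0142,  0.037 ],
       [-0.0134, -0.0607, -0.9981,  1.1826],
       [ 0.    ,  0.    ,  0.    ,  1.    ]])}
side {'fov_y': 50.354534665490135, 'cx': 258.14046584841054, 'cy': 191.97798848168443, 'extrinsics': array([[-0.9397, -0.2302,  0.2527,  0.222 ],
       [-0.3417,  0.6576, -0.6714,  0.8802],
       [-0.0116, -0.7173, -0.6967,  0.9025],
       [ 0.    ,  0.    ,  0.    ,  1.    ]])}
{'clock': 0.1, 'joint_pos': array([-1.293 ,  0.3202,  1.5655, -0.    ,  1.2574, -0.02  ]), 'qvel': array([-0.0003, -0.0017, -0.0024, -0.001 ,  0.0016, -0.0007]), 'joint_torque': array([  0.0003, -41.3333, -23.251 ,   0.0729,   0.0423,  -0.0001]), 'ee_pos': array([ 0.1686, -0.5492,  0.1878]), 'tool_rot': array([-3.1053, -0.4658,  0.0003]), 'wrist_force': array([-0.21  ,  0.068 , -0.7698]), 'torque': array([-0.0144, -0.0519,  0.0081]), 'gripper_force': 0.0, 'opening': 0.9993619908507929}
```

View pics/top0.png

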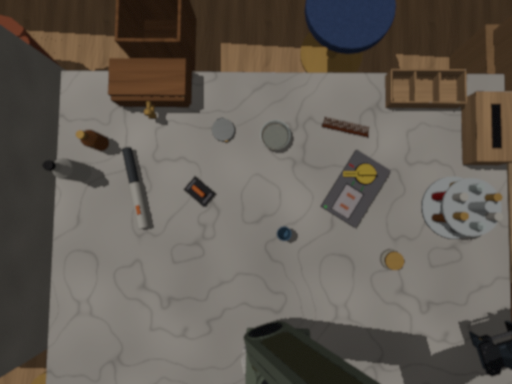

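View pics/side0.png

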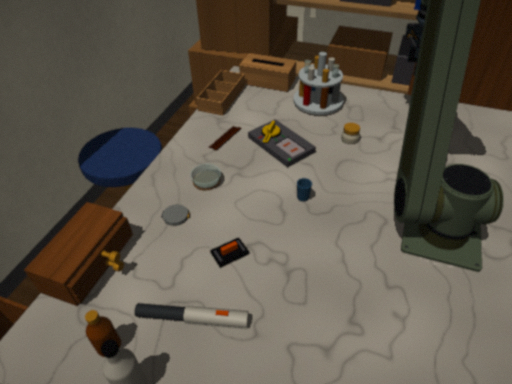

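The top view shows the battery at about (200,191), the dock at (356,188) with the collar at (366,174) and its wing pointing left to (345,174), and the well at about (347,203). The side view shows the battery at (230,250), the dock at (281,142) and the collar at (270,131). Next I'll look at enlarged crops and take the first measurements.

```bash
cat > h.py <<'E'
import cv2,numpy as np
from cell import ctrl, imaging
np.set_printoptions(precision=4,suppress=True)
def ray(n,uv):
    c=imaging.camera_model(n);f=192/np.tan(np.radians(c["fov_y"]/2));E=c["extrinsics"]
    d=np.array([(uv[0]-c["cx"])/f,(uv[1]-c["cy"])/f,1.]);return E[:3,3],E[:3,:3]@d
def plane(n,uv,z):
    o,d=ray(n,uv);return (o+d*(z-o[2])/d[2])
def proj(n,p):
    c=imaging.camera_model(n);f=192/np.tan(np.radians(c["fov_y"]/2));q=np.linalg.inv(c["extrinsics"])@np.r_[p,1]
    return np.array([c["cx"]+f*q[0]/q[2],c["cy"]+f*q[1]/q[2]])
def tri(a,b):
    (o1,d1),(o2,d2)=ray("top",a),ray("side",b)
    s=np.linalg.lstsq(np.c_[d1,-d2],o2-o1,rcond=None)[0];p,q=o1+s[0]*d1,o2+s[1]*d2
    return (p+q)/2,np.linalg.norm(p-q)
def blob(im,roi,lo,hi):
    x0,y0,x1,y1=roi;m=cv2.inRange(cv2.cvtColor(im,cv2.COLOR_BGR2HSV)[y0:y1,x0:x1],np.array(lo),np.array(hi))
    n,l,s,c=cv2.connectedComponentsWithStats(m);i=1+s[1:,4].argmax();m=(l==i).astype(np.uint8)
    k=max(cv2.findContours(m,0,2)[0],key=cv2.contourArea)+np.array([x0,y0])
    return c[i]+[x0,y0],s[i,4],k
E
python3 - <<'E'
from h import *
t,s=cv2.imread("pics/top0.png"),cv2.imread("pics/side0.png")
z=lambda im,x,y:cv2.resize(im[y:y+60,x:x+80],(400,300),interpolation=cv2.INTER_CUBIC)
cv2.imwrite("pics/crops.png",np.vstack([np.hstack([z(t,315,160),z(t,160,160)]),np.hstack([z(s,240,110),z(s,190,222)])]))
R={"rib":((180,170,225,215),(205,232,255,270),(3,140,100),(16,255,255)),
"yellow":((325,145,395,225),(240,110,320,165),(20,110,90),(35,255,255))}
for k,(a,b,lo,hi) in R.items():
    A,B=blob(t,a,lo,hi),blob(s,b,lo,hi);print(k,A[:2],B[:2],tri(A[0],B[0]),cv2.minAreaRect(A[2]))
E
```

```text
rib (array([197.2245, 190.5102]), np.int32(49)) (array([228.4776, 245.7313]), np.int32(67)) (array([0.5407, 0.2646, 0.0341]), np.float64(0.001318677510004175)) ((197.25003051757812, 190.75001525878906), (12.727920532226562, 3.535533905029297), 45.0)
yellow (array([362.2752, 173.3071]), np.int32(407)) (array([269.6792, 130.5802]), np.int32(212)) (array([ 0.6034, -0.2654,  0.0373]), np.float64(0.003174262193916424)) ((359.5, 173.5), (19.0, 33.0), 90.0)
```

View pics/crops.png

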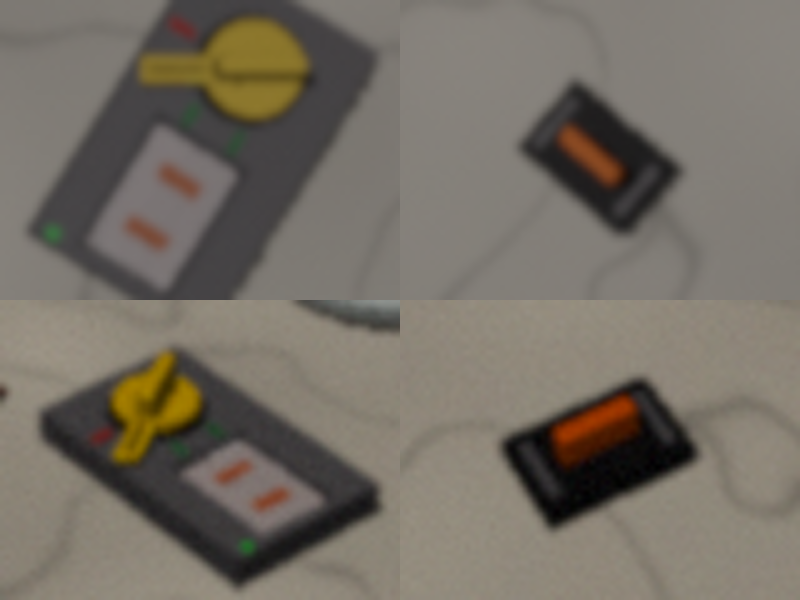

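The crops show the dock's well as a pale rectangle, top-view corners at about (347,184.5), (362.5,195), (348,218) and (332,208). The wing points left, and the battery's rib runs down and to the right. Next come sub-pixel measurements on the upscaled images.

```bash
cat > m.py <<'E'
from h import *
K=8
def up(im,roi):
    x0,y0,x1,y1=roi;return cv2.resize(im[y0:y1,x0:x1],None,fx=K,fy=K,interpolation=cv2.INTER_CUBIC)
def back(p,roi): return (np.asarray(p,float)+.5)/K-.5+np.array(roi[:2])
def big(m,hull=False):
    k=max(cv2.findContours(m,0,1)[0],key=cv2.contourArea);return cv2.convexHull(k) if hull else k
def quad(n,im,roi,f,z,hull=True):
    """mask -> contour on plane z -> minAreaRect in world mm"""
    k=big(f(up(im,roi)),hull)[:,0,:]
    w=np.array([plane(n,back(p,roi),z)[:2]*1000 for p in k],np.float32)
    M=cv2.moments(k);c=back((M['m10']/M['m00'],M['m01']/M['m00']),roi)
    return cv2.minAreaRect(w),c,w
def ang(r):  # angle of long side, deg
    b=cv2.boxPoints(r);e=max(b[1]-b[0],b[2]-b[1],key=np.linalg.norm);return np.degrees(np.arctan2(e[1],e[0]))
hsv=lambda i:cv2.cvtColor(i,cv2.COLOR_BGR2HSV)
rng=lambda lo,hi:(lambda i:cv2.inRange(hsv(i),np.array(lo),np.array(hi)))
gray=lambda lo,hi:(lambda i:cv2.inRange(cv2.cvtColor(i,cv2.COLOR_BGR2GRAY),lo,hi))
E
python3 - <<'E'
from m import *
t,s=cv2.imread("pics/top0.png"),cv2.imread("pics/side0.png")
g=cv2.cvtColor(t,6);gs=cv2.cvtColor(s,6)
print("lv top: bed",g[193,347],"dock",g[215,360],g[175,385],"table",g[160,330],"batt",g[185,207])
print("lv side: bed",gs[145,288],"dock",gs[155,270],"table",gs[120,310],"batt",gs[258,235])
def show(l,n,im,roi,f,z,h=True):
    r,c,w=quad(n,im,roi,f,z,h);print(l,n,"ctr",np.array(r[0]),"size",np.array(r[1]),"ang",ang(r),"px",c);return c
tb,sb=(325,178,370,225),(270,132,312,162)
B=lambda lo:(lambda i:cv2.morphologyEx(gray(lo,255)(i),cv2.MORPH_OPEN,np.ones((9,9))))
for lo in (int(g[193,347])//2+int(g[215,360])//2,):
    k=big(gray(lo,255)(up(t,(331,184,363,219))),True)
    a=show("bed","top",t,(331,184,363,219),B(lo),.020)
lo=int(gs[145,288])//2+int(gs[155,270])//2
b=show("bed","side",s,(276,136,306,158),B(lo),.020);print("tri",tri(a,b))
lo=int(g[160,330])//2+int(g[215,360])//2
show("dock","top",t,(312,140,400,236),gray(0,lo),.026)
lo=int(g[185,207])//2+60
show("slab","top",t,(175,168,225,215),gray(0,70),.014)
show("slab","side",s,(203,232,258,272),gray(0,60),.014)
a=show("rib","top",t,(175,168,225,215),rng((2,120,80),(20,255,255)),.036)
b=show("rib","side",s,(203,232,258,272),rng((2,120,150),(20,255,255)),.036);print("tri",tri(a,b))
a=show("yel","top",t,(335,155,392,195),rng((18,110,60),(36,255,255)),.037)
f=lambda i:cv2.morphologyEx(rng((18,110,60),(36,255,255))(i),cv2.MORPH_OPEN,cv2.getStructuringElement(2,(85,85)))
a=show("disc","top",t,(335,155,392,195),f,.037)
E
```

```text
lv top: bed 102 dock 68 66 table 123 batt 101
lv side: bed 110 dock 107 table 135 batt 8
bed top ctr [ 512.532  -220.3696] size [63.6441 94.4807] ang -31.691303 px [346.8867 201.0974]
bed side ctr [ 515.0629 -220.172 ] size [54.9484 87.37  ] ang -30.660748 px [290.0405 146.8969]
tri (array([ 0.5134, -0.2202,  0.0196]), np.float64(0.0017186870780436499))
dock top ctr [ 553.2387 -246.9402] size [139.6851 223.5236] ang -31.590576 px [355.5611 188.6854]
slab top ctr [538.1515 260.0655] size [93.0285 58.5706] ang 50.436687 px [199.7252 191.4391]
slab side ctr [538.3156 268.038 ] size [91.9352 65.631 ] ang 50.273228 px [229.2221 251.9553]
rib top ctr [539.9818 263.6025] size [49.2617 15.8086] ang 50.403755 px [197.3717 190.4878]
rib side ctr [541.0309 265.7397] size [39.6051  5.562 ] ang 51.383144 px [228.3558 245.6372]
tri (array([0.541 , 0.2643, 0.0339]), np.float64(0.0017463952580892093))
yel top ctr [ 607.9752 -258.6812] size [103.3723  68.4565] ang 69.24217 px [361.1188 173.3987]
disc top ctr [ 601.7258 -274.545 ] size [67.6299 67.8152] ang -44.937313 px [364.838  173.3939]
```

Bed centre is (512.5, -220.4) mm with the dock at -31.6°. The collar axis comes out at about (602, -275), matching the disc. The battery is at about (540, 265) with yaw 50.4°, and its rib height of about 36 mm is confirmed by the two views. Next I work out the approach.

```bash
cat > go.py <<'E'
import sys
from h import *
from scipy.spatial.transform import Rotation as R
# usage: go.py x y z(m) toolx_yaw(deg): shift (cm) and turn (deg) in present tool axes
x,y,z,w=map(float,sys.argv[1:5]);s=ctrl.state();r=R.from_rotvec(s["tool_rot"])
a=np.radians(w);T=np.array([[np.cos(a),np.sin(a),0],[np.sin(a),-np.cos(a),0],[0,0,-1]])
X=r.as_matrix()[:,0];print("yaw",np.degrees(np.arctan2(X[1],X[0])),"pos",s["ee_pos"],"q",s["joint_pos"])
print("linear cm",r.inv().apply(np.array([x,y,z])-s["ee_pos"])*100,"rot",(r.inv()*R.from_matrix(T)).as_rotvec(degrees=True))
E
python3 go.py .540 .265 .16 50.4
python3 - <<'E'
from m import *
t=cv2.imread("pics/top0.png");r,c,w=quad("top",t,(335,155,392,195),rng((18,110,60),(36,255,255)),.033,False)
o=np.array([601.9,-275]);v=w-o;d=np.linalg.norm(v,axis=1);q=v[d>45].mean(0);print("wing ang",np.degrees(np.arctan2(q[1],q[0])),d.max())
E
```

```text
yaw 17.062418649282694 pos [ 0.1686 -0.5492  0.1878] q [-1.293   0.3202  1.5655 -0.      1.2574 -0.02  ]
linear cm [ 59.3976 -66.9359   2.8876] rot [ -0.0865  -0.0274 -33.3376]
wing ang 90.60504733687645 71.78194213219787
```

```bash
python3 -m handwheel '[{"fingers":0,"linear":[4,-4.5,-0.5],"delta_rot":[0,0,0]},{"fingers":0,"linear":[8,-9,-1],"delta_rot":[0,0,0]},{"fingers":0,"linear":[12,-13.5,-1],"delta_rot":[0,0,0]},{"fingers":0,"linear":[16,-18,-1],"delta_rot":[0,0,0]},{"fingers":0,"linear":[20,-22.5,-1],"delta_rot":[0,0,0]},{"fingers":0,"linear":[24,-27,-1],"delta_rot":[0,0,0]},{"fingers":0,"linear":[28,-31.5,-1],"delta_rot":[0,0,0]},{"fingers":0,"linear":[32,-36,-1],"delta_rot":[0,0,0]}]' 20
python3 go.py .540 .265 .16 50.4
```

```text
clock: 1.1
ee_pos: [0.3693, -0.1098, 0.1985]
tool_rot: [3.107, 0.466, 0.001]
wrist_force: [1.2, -0.6, 0.6]
opening: 0.499
gripper_force: 0.0
yaw 17.045417528075138 pos [ 0.3693 -0.1098  0.1985] q [-0.3187  0.0076  1.9286 -0.0001  1.205   0.9546]
linear cm [ 27.3034 -30.8335   3.8471] rot [  0.0268  -0.0109 -33.3546]
```

```bash
python3 -m handwheel '[{"fingers":0,"linear":[4.5,-5,0],"delta_rot":[0,0,-5]},{"fingers":0,"linear":[9,-10,0],"delta_rot":[0,0,-10]},{"fingers":0,"linear":[13.5,-15,1],"delta_rot":[0,0,-15]},{"fingers":0,"linear":[18,-20,2],"delta_rot":[0,0,-20]},{"fingers":0,"linear":[22.5,-25,3],"delta_rot":[0,0,-26]},{"fingers":0,"linear":[27.3,-30.8,3.8],"delta_rot":[0,0,-33.4]},{"fingers":0,"linear":[27.3,-30.8,3.8],"delta_rot":[0,0,-33.4]},{"fingers":0,"linear":[27.3,-30.8,3.8],"delta_rot":[0,0,-33.4]}]'
python3 go.py .540 .265 .032 50.4
```

```text
clock: 2.1
ee_pos: [0.5397, 0.2651, 0.1588]
tool_rot: [-2.84, -1.343, 0.003]
wrist_force: [-0.6, -0.4, -0.5]
opening: 0.498
gripper_force: 0.0
yaw 50.6384199054167 pos [0.5397 0.2651 0.1588] q [0.4373 0.3811 1.5477 0.0002 1.2147 1.1243]
linear cm [ 0.0369  0.0413 12.6831] rot [-0.0564  0.0985  0.2384]
```

```bash
python3 -m handwheel '[{"fingers":0,"linear":[0,0,4],"delta_rot":[0,0,0]},{"fingers":0,"linear":[0,0,8],"delta_rot":[0,0,0]},{"fingers":0,"linear":[0,0,11],"delta_rot":[0,0,0]},{"fingers":0,"linear":[0,0,12.6],"delta_rot":[0,0,0]},{"fingers":0,"linear":[0,0,12.6],"delta_rot":[0,0,0]},{"fingers":-1,"linear":[0,0,12.6],"delta_rot":[0,0,0]},{"fingers":-1,"linear":[0,0,12.6],"delta_rot":[0,0,0]},{"fingers":-1,"linear":[0,0,12.6],"delta_rot":[0,0,0]}]' 20
python3 go.py .540 .265 .14 50.6
```

```text
clock: 3.1
ee_pos: [0.5401, 0.2631, 0.0354]
tool_rot: [2.842, 1.339, 0.002]
wrist_force: [-0.3, -0.1, 0.0]
opening: 0.202
gripper_force: 0.0
yaw 50.464121844441685 pos [0.5401 0.2631 0.0354] q [ 0.4342  0.4892  1.7122 -0.0001  0.9386  1.1243]
linear cm [  0.158   -0.119  -10.4615] rot [ 0.043  -0.0782 -0.1359]
```

```bash
python3 -m handwheel '[{"fingers":-1,"linear":[0,0,0.2],"delta_rot":[0,0,0]},{"fingers":-1,"linear":[0,0,0.2],"delta_rot":[0,0,0]},{"fingers":-1,"linear":[0,0,0.2],"delta_rot":[0,0,0]},{"fingers":-1,"linear":[0,0,0.2],"delta_rot":[0,0,0]},{"fingers":-1,"linear":[0,0,0.2],"delta_rot":[0,0,0]},{"fingers":-1,"linear":[0,0,0.2],"delta_rot":[0,0,0]},{"fingers":-1,"linear":[0,0,0.2],"delta_rot":[0,0,0]},{"fingers":-1,"linear":[0,0,0.2],"delta_rot":[0,0,0]}]' 30
python3 go.py .540 .265 .14 50.6
```

```text
clock: 4.1
ee_pos: [0.5396, 0.2629, 0.0325]
tool_rot: [2.842, 1.339, 0.0]
wrist_force: [-0.3, -0.5, -0.6]
opening: 0.004
gripper_force: 0.0
yaw 50.461275593167414 pos [0.5396 0.2629 0.0325] q [ 0.4342  0.4925  1.715  -0.0001  0.9341  1.1243]
linear cm [  0.1891  -0.1069 -10.7459] rot [ 0.0041  0.0003 -0.1387]
```

The fingers shut on nothing, so I'll look.

Run:
```python
from h import *
t,s=imaging.get_image("top"),imaging.get_image("side")
cv2.imwrite("pics/t1.png",t);cv2.imwrite("pics/s1.png",s)
z=lambda im,x,y:cv2.resize(im[y:y+90,x:x+60],(400,600),interpolation=cv2.INTER_CUBIC)
cv2.imwrite("pics/c1.png",np.hstack([z(t,170,150),z(s,200,190)]))
p=ctrl.state()["ee_pos"];print(proj("top",p),proj("side",p))
```

```text
[197.7914 190.6998] [229.3998 245.7297]
```

View pics/c1.png

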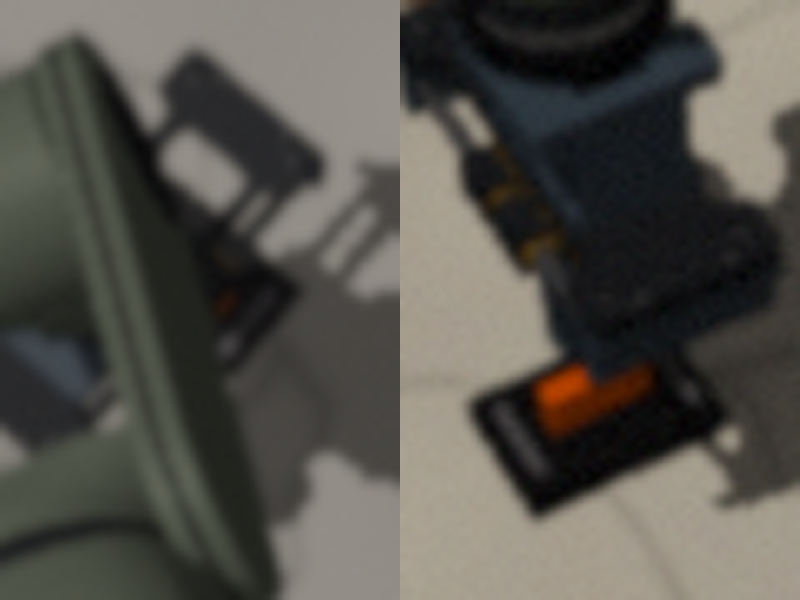

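The top view is blocked by the arm. In the side view the fingers' lower end is near (231-237,246), behind or above the rib's rear edge, and the pack has not moved. I'll zoom in.

Run:
```python
from h import *
s=cv2.imread("pics/s1.png");s=cv2.convertScaleAbs(s[215:275,195:275],alpha=2.0,beta=20)
im=cv2.resize(s,(800,600),interpolation=cv2.INTER_CUBIC)
p=ctrl.state()["ee_pos"]
for dz,c in((-.014,(0,255,0)),(0,(255,0,0)),(.06,(255,0,255))):
    q=proj("side",p+[0,0,dz]);cv2.circle(im,tuple(int(v) for v in (q-[195,215])*10),5,c,-1)
cv2.imwrite("pics/c2.png",im)
```

```text
(no output)
```

View pics/c2.png

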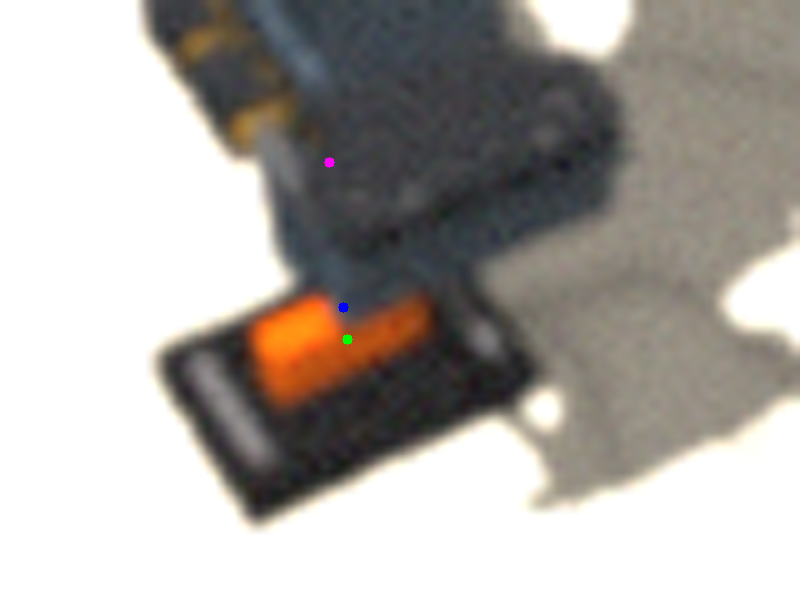

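```bash
python3 -m handwheel '[{"fingers":-1,"linear":[0,0,-3],"delta_rot":[0,0,0]},{"fingers":0,"linear":[0,0,-6],"delta_rot":[0,0,0]},{"fingers":0,"linear":[0,0,-9],"delta_rot":[0,0,0]},{"fingers":0,"linear":[0,0,-12],"delta_rot":[0,0,0]},{"fingers":0,"linear":[0,0,-12],"delta_rot":[0,0,0]},{"fingers":0,"linear":[0,0,-12],"delta_rot":[0,0,0]},{"fingers":0,"linear":[0,0,-12],"delta_rot":[0,0,0]},{"fingers":0,"linear":[0,0,-12],"delta_rot":[0,0,0]}]'
python3 - <<'E'
from h import *
from scipy.spatial.transform import Rotation as R
s=imaging.get_image("side");t=imaging.get_image("top");cv2.imwrite("pics/s2.png",s);cv2.imwrite("pics/t2.png",t)
st=ctrl.state();M=R.from_rotvec(st["tool_rot"]).as_matrix();p=st["ee_pos"];print(p,st["opening"])
im=cv2.resize(cv2.convertScaleAbs(s[150:270,160:320],alpha=1.8,beta=15),(800,600),interpolation=cv2.INTER_CUBIC)
h=.0455*st["opening"]
for v,c in(((0,0,.014),(0,255,0)),((0,h,.014),(0,255,255)),((0,-h,.014),(0,255,255)),((0,0,0),(255,0,0)),((0,0,-.065),(255,0,255))):
    q=proj("side",p+M@np.array(v));cv2.circle(im,tuple(int(v) for v in (q-[160,150])*5),4,c,-1)
cv2.imwrite("pics/c3.png",im)
E
```

```text
clock: 5.2
ee_pos: [0.5391, 0.2626, 0.1514]
tool_rot: [2.842, 1.339, -0.003]
wrist_force: [-0.1, -0.2, 0.5]
opening: 0.5
gripper_force: 0.0
[0.5394 0.2628 0.1519] 0.49766588930514005
```

View pics/c3.png

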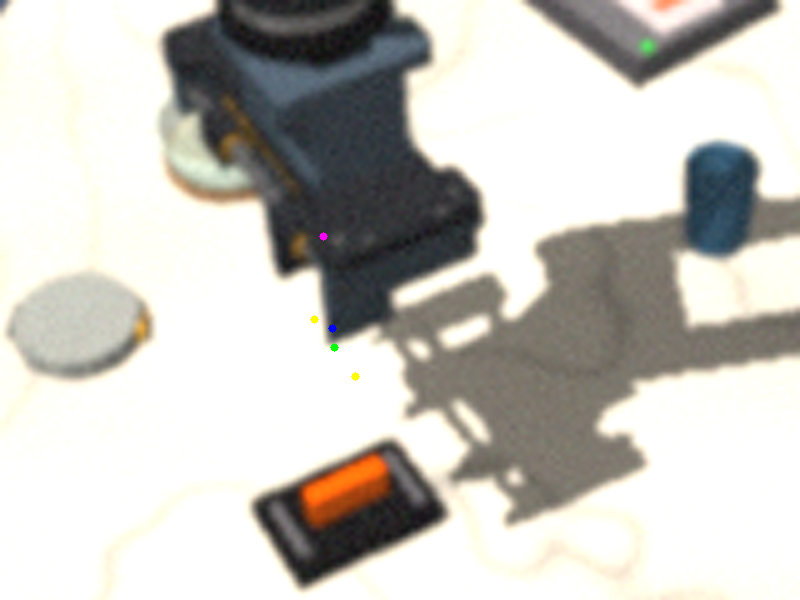

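Run:
```python
from h import *
print("origin px",proj("side",np.zeros(3)),proj("top",np.zeros(3)))
s=cv2.imread("pics/s2.png");t=cv2.imread("pics/t2.png")
cv2.imwrite("pics/c4.png",np.hstack([cv2.resize(s[150:250,180:270],(400,444),interpolation=2)[:440],cv2.resize(t[120:230,140:240],(400,440),interpolation=2)]))
from scipy.spatial.transform import Rotation as R
st=ctrl.state();print(proj("side",st["ee_pos"]),proj("top",st["ee_pos"]))
```

```text
origin px [440.6041 233.9435] [277.0564 359.4914]
[226.5889 215.7599] [189.8129 188.3662]
```

View pics/c4.png

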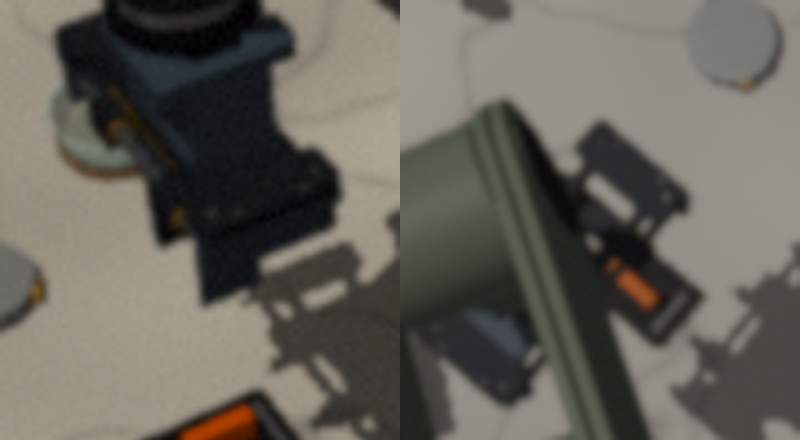

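Run:
```python
from h import *
p=np.array([.5394,.2628,.1519]);a=np.radians(50.46);X=np.array([np.cos(a),np.sin(a),0]);Y=np.array([-X[1],X[0],0])
for A,B in (((167.5,220),(255.4,192.8)),((167.5,220),(256,196)),((148.8,202.5),(225,200.7)),((148.8,202.5),(225,205))):
    q,r=tri(A,B);d=q-p;print("tri",q,"res",r,"rel rib,across,z mm",np.array([d@X,d@Y,d[2]])*1000)
for z in(.04,.065,.09,.12): print(z,[proj("side",p+x*X+.089*Y+[0,0,z]) for x in(-.038,.038)],[proj("top",p+x*X+y*Y+[0,0,z]) for x in(-.038,.038) for y in (.089,-.089)])
```

```text
tri [0.4509 0.2882 0.2837] res 0.000486394066383607 rel rib,across,z mm [-36.7088  84.4292 131.8104]
tri [0.4499 0.2901 0.2761] res 0.0012418096950819113 rel rib,across,z mm [-35.9318  86.4019 124.1805]
tri [0.4976 0.3365 0.2893] res 0.007690854295654481 rel rib,across,z mm [ 30.1777  79.1369 137.41  ]
tri [0.4974 0.3396 0.2794] res 0.006869989798676488 rel rib,across,z mm [ 32.4868  81.268  127.533 ]
0.04 [array([257.6207, 222.0998]), array([228.5565, 235.1423])] [array([175.9831, 220.7064]), array([217.801 , 171.9279]), array([155.4889, 202.9796]), array([197.2869, 154.5032])]
0.065 [array([257.4834, 214.7929]), array([227.8547, 227.8675])] [array([173.6206, 220.9405]), array([216.5278, 170.9087]), array([152.608 , 202.7566]), array([195.4943, 153.0426])]
0.09 [array([257.3409, 207.2073]), array([227.1254, 220.3066])] [array([171.1327, 221.1871]), array([215.1876, 169.8359]), array([149.5749, 202.5219]), array([193.6076, 151.5053])]
0.12 [array([257.1625, 197.7136]), array([226.2115, 210.8318])] [array([167.9673, 221.5009]), array([213.483 , 168.4715]), array([145.7167, 202.2232]), array([191.2086, 149.5507])]
```

Triangulating the gripper body's corners puts it about 40 mm higher above the reported TCP than the drawing says. Its xy agrees, so the fingers closed above the rib. I'll go back down open and check how the tips stand.

```bash
python3 -m handwheel '[{"fingers":0,"linear":[0,0,4],"delta_rot":[0,0,0]},{"fingers":0,"linear":[0,0,8],"delta_rot":[0,0,0]},{"fingers":0,"linear":[0,0,10.5],"delta_rot":[0,0,0]},{"fingers":0,"linear":[0,0,12],"delta_rot":[0,0,0]},{"fingers":0,"linear":[0,0,12],"delta_rot":[0,0,0]},{"fingers":0,"linear":[0,0,12.2],"delta_rot":[0,0,0]},{"fingers":0,"linear":[0,0,12.4],"delta_rot":[0,0,0]},{"fingers":0,"linear":[0,0,12.4],"delta_rot":[0,0,0]}]'
python3 - <<'E'
from h import *
s=imaging.get_image("side");cv2.imwrite("pics/s3.png",s)
s=cv2.convertScaleAbs(s[205:275,190:280],alpha=1.4,beta=25)
cv2.imwrite("pics/c5.png",cv2.resize(s,(765,595),interpolation=2))
E
```

```text
clock: 6.3
ee_pos: [0.5398, 0.263, 0.029]
tool_rot: [2.842, 1.339, 0.001]
wrist_force: [0.3, -0.2, 0.1]
opening: 0.499
gripper_force: 0.0
```

View pics/c5.png

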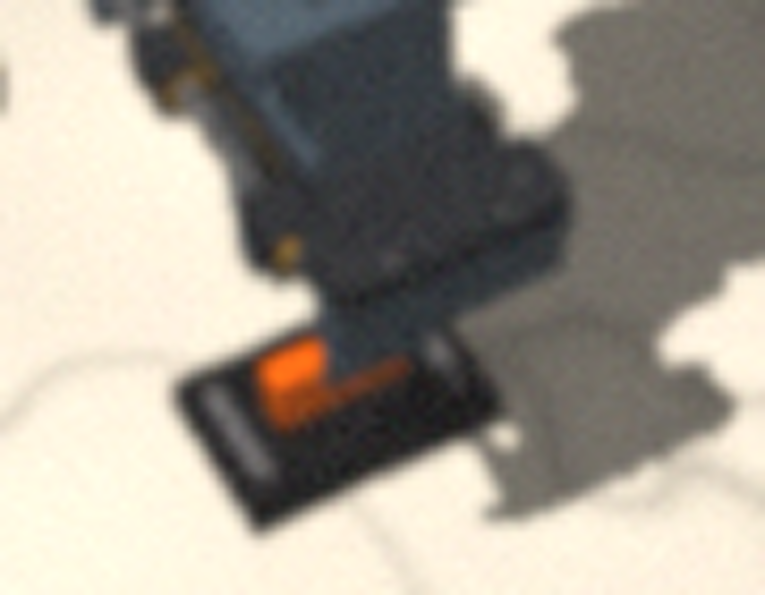

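The near finger's lower edge is at about (233.5,249) px, still in front of the upper part of the rib and well above the pack. I'll descend gradually and watch the force.

```bash
python3 -m handwheel '[{"fingers":0,"linear":[0,0,0.2],"delta_rot":[0,0,0]},{"fingers":0,"linear":[0,0,0.4],"delta_rot":[0,0,0]},{"fingers":0,"linear":[0,0,0.6],"delta_rot":[0,0,0]},{"fingers":0,"linear":[0,0,0.7],"delta_rot":[0,0,0]},{"fingers":0,"linear":[0,0,0.8],"delta_rot":[0,0,0]},{"fingers":0,"linear":[0,0,0.9],"delta_rot":[0,0,0]},{"fingers":0,"linear":[0,0,1.0],"delta_rot":[0,0,0]},{"fingers":0,"linear":[0,0,1.0],"delta_rot":[0,0,0]}]'
```

```text
clock: 7.35
ee_pos: [0.5395, 0.2628, 0.0184]
tool_rot: [2.842, 1.339, -0.0]
wrist_force: [0.3, 0.1, 0.4]
opening: 0.503
gripper_force: 0.0
```

```bash
python3 -m handwheel '[{"fingers":0,"linear":[0,0,0.1],"delta_rot":[0,0,0]},{"fingers":0,"linear":[0,0,0.2],"delta_rot":[0,0,0]},{"fingers":0,"linear":[0,0,0.3],"delta_rot":[0,0,0]},{"fingers":0,"linear":[0,0,0.4],"delta_rot":[0,0,0]},{"fingers":0,"linear":[0,0,0.5],"delta_rot":[0,0,0]},{"fingers":0,"linear":[0,0,0.6],"delta_rot":[0,0,0]},{"fingers":0,"linear":[0,0,0.6],"delta_rot":[0,0,0]},{"fingers":0,"linear":[0,0,0.6],"delta_rot":[0,0,0]}]'
python3 - <<'E'
from h import *
s=imaging.get_image("side");cv2.imwrite("pics/s4.png",s)
o=cv2.imread("pics/s0.png") if 0 else cv2.imread("pics/side0.png")
# visible orange left in side view, before and now
for n,i in(("0",o),("3",cv2.imread("pics/s3.png")),("1",cv2.imread("pics/s1.png")),("4",s)):
    try: c,a,k=blob(i,(200,228,262,272),(2,110,60),(20,255,255));print(n,a,c,cv2.boundingRect(k))
    except Exception as e: print(n,e)
E
```

```text
clock: 8.35
ee_pos: [0.5397, 0.2629, 0.0126]
tool_rot: [2.842, 1.339, 0.0]
wrist_force: [0.4, 0.3, 0.2]
opening: 0.499
gripper_force: 0.0
0 141 [228.5745 246.9433] (220, 241, 18, 14)
3 73 [224.2877 249.1233] (220, 244, 10, 11)
1 99 [226.4949 248.8788] (220, 245, 17, 10)
4 70 [224.1    248.9429] (220, 244, 9, 11)
```

Run:
```python
from h import *
o=cv2.imread("pics/side0.png").astype(int)
for n in "134":
    i=cv2.imread(f"pics/s{n}.png").astype(int);d=np.abs(i-o).sum(2)
    print(n,{u:int(max(v for v in range(225,275) if d[v,u]>45)) for u in range(226,250,2)})
i=cv2.imread("pics/s4.png")
for u in(231,234,237): print(u,[tuple(int(c) for c in i[v,u]) for v in range(240,264,2)])
p=np.array([.5397,.2629,.0126]);a=np.radians(50.46);Y=np.array([-np.sin(a),np.cos(a),0])
for y in(.0227,.036):print([proj("side",p+y*Y+[0,0,z]).round(1) for z in(-.014,0,.014,.03)])
```

```text
1 {226: 274, 228: 274, 230: 274, 232: 274, 234: 274, 236: 274, 238: 274, 240: 274, 242: 274, 244: 274, 246: 274, 248: 274}
3 {226: 274, 228: 274, 230: 274, 232: 274, 234: 274, 236: 274, 238: 274, 240: 274, 242: 274, 244: 274, 246: 274, 248: 274}
4 {226: 274, 228: 274, 230: 274, 232: 274, 234: 274, 236: 274, 238: 274, 240: 274, 242: 274, 244: 274, 246: 274, 248: 274}
231 [(31, 31, 33), (22, 20, 20), (17, 16, 17), (22, 20, 17), (24, 18, 18), (27, 24, 21), (29, 24, 20), (16, 14, 9), (15, 14, 14), (8, 7, 6), (9, 9, 9), (73, 81, 87)]
234 [(24, 23, 24), (18, 18, 17), (14, 12, 11), (20, 16, 15), (21, 16, 15), (27, 25, 20), (18, 16, 13), (3, 1, 5), (6, 4, 3), (10, 8, 9), (47, 53, 56), (131, 145, 153)]
237 [(33, 31, 32), (15, 13, 14), (18, 17, 12), (24, 23, 20), (23, 24, 18), (23, 21, 17), (12, 11, 12), (3, 0, 4), (4, 4, 5), (24, 25, 27), (107, 119, 126), (143, 159, 166)]
[array([234. , 259.2]), array([233.7, 256.1]), array([233.4, 252.9]), array([233.1, 249.2])]
[array([236.3, 262.6]), array([236.1, 259.5]), array([235.8, 256.3]), array([235.5, 252.6])]
```

```bash
python3 -m handwheel '[{"fingers":0,"linear":[0,0,0.1],"delta_rot":[0,0,0]},{"fingers":0,"linear":[0,0,0.2],"delta_rot":[0,0,0]},{"fingers":0,"linear":[0,0,0.3],"delta_rot":[0,0,0]},{"fingers":0,"linear":[0,0,0.4],"delta_rot":[0,0,0]},{"fingers":0,"linear":[0,0,0.5],"delta_rot":[0,0,0]},{"fingers":0,"linear":[0,0,0.6],"delta_rot":[0,0,0]},{"fingers":0,"linear":[0,0,0.7],"delta_rot":[0,0,0]},{"fingers":0,"linear":[0,0,0.7],"delta_rot":[0,0,0]}]'
```

```text
clock: 9.4
ee_pos: [0.5396, 0.2628, 0.0054]
tool_rot: [2.842, 1.339, -0.0]
wrist_force: [-0.2, -0.2, -0.1]
opening: 0.501
gripper_force: 0.0
```

```bash
python3 -m handwheel '[{"fingers":0,"linear":[0,0,0.1],"delta_rot":[0,0,0]},{"fingers":0,"linear":[0,0,0.2],"delta_rot":[0,0,0]},{"fingers":0,"linear":[0,0,0.3],"delta_rot":[0,0,0]},{"fingers":0,"linear":[0,0,0.3],"delta_rot":[0,0,0]},{"fingers":-1,"linear":[0,0,0.3],"delta_rot":[0,0,0]},{"fingers":-1,"linear":[0,0,0.3],"delta_rot":[0,0,0]},{"fingers":-1,"linear":[0,0,0.3],"delta_rot":[0,0,0]},{"fingers":-1,"linear":[0,0,0.3],"delta_rot":[0,0,0]}]' 20
```

```text
clock: 10.4
ee_pos: [0.5397, 0.2629, 0.0026]
tool_rot: [2.842, 1.339, 0.0]
wrist_force: [0.6, -0.8, -0.1]
opening: 0.133
gripper_force: 20.0
```

Gripped: the opening is 12.1 mm, the rib's thickness, at 20 N. Tool heights therefore have to be read relative to this grasp (TCP 0.0026 with the pack on the table). I'll lift it now.

```bash
python3 -m handwheel '[{"fingers":-1,"linear":[0,0,-1],"delta_rot":[0,0,0]},{"fingers":-1,"linear":[0,0,-2],"delta_rot":[0,0,0]},{"fingers":-1,"linear":[0,0,-4],"delta_rot":[0,0,0]},{"fingers":-1,"linear":[0,0,-6],"delta_rot":[0,0,0]},{"fingers":-1,"linear":[0,0,-8],"delta_rot":[0,0,0]},{"fingers":-1,"linear":[0,0,-10],"delta_rot":[0,0,0]},{"fingers":-1,"linear":[0,0,-10],"delta_rot":[0,0,0]},{"fingers":-1,"linear":[0,0,-10],"delta_rot":[0,0,0]}]' 40
python3 go.py .5128 -.2203 .103 -31.6
```

```text
clock: 11.4
ee_pos: [0.5391, 0.2626, 0.1021]
tool_rot: [2.842, 1.339, -0.002]
wrist_force: [0.5, 0.7, -1.6]
opening: 0.131
gripper_force: 40.0
yaw 50.4638182857238 pos [0.5391 0.2626 0.1021] q [ 0.4342  0.4229  1.6334 -0.0001  1.0864  1.1243]
linear cm [-38.9187  28.7139  -0.0682] rot [ 0.0218  0.0596 82.0638]
```

```bash
python3 -m handwheel '[{"fingers":-1,"linear":[-2,1.5,0],"delta_rot":[0,0,4]},{"fingers":-1,"linear":[-6,4.4,0],"delta_rot":[0,0,12]},{"fingers":-1,"linear":[-10,7.4,0],"delta_rot":[0,0,20]},{"fingers":-1,"linear":[-14,10.3,0],"delta_rot":[0,0,29]},{"fingers":-1,"linear":[-18,13.3,0],"delta_rot":[0,0,38]},{"fingers":-1,"linear":[-22,16.2,0],"delta_rot":[0,0,47]},{"fingers":-1,"linear":[-25,18.4,0],"delta_rot":[0,0,54]},{"fingers":-1,"linear":[-28,20.7,0],"delta_rot":[0,0,60]}]'
python3 go.py .5128 -.2203 .103 -31.6
```

```text
clock: 12.4
ee_pos: [0.52, -0.0861, 0.1015]
tool_rot: [-3.13, 0.267, 0.003]
wrist_force: [0.2, 0.1, -1.9]
opening: 0.125
gripper_force: 40.0
yaw -9.766005225864575 pos [ 0.52   -0.0861  0.1015] q [-0.1859  0.3189  1.8026 -0.      1.0221  1.5554]
linear cm [ 1.5653 13.3499 -0.1511] rot [ 0.021   0.1155 21.834 ]
```

```bash
python3 -m handwheel '[{"fingers":-1,"linear":[0.4,3,0],"delta_rot":[0,0,5]},{"fingers":-1,"linear":[0.8,6,0],"delta_rot":[0,0,11]},{"fingers":-1,"linear":[1.2,9,0],"delta_rot":[0,0,16]},{"fingers":-1,"linear":[1.5,11.5,0],"delta_rot":[0,0,20]},{"fingers":-1,"linear":[1.6,13.2,0],"delta_rot":[0,0,22]},{"fingers":-1,"linear":[1.6,13.2,0],"delta_rot":[0,0,22]},{"fingers":-1,"linear":[1.6,13.2,0],"delta_rot":[0,0,22]},{"fingers":-1,"linear":[1.6,13.2,0],"delta_rot":[0,0,22]}]'
python3 go.py .5128 -.2203 .06 -31.6
python3 - <<'E'
from m import *
t,s=imaging.get_image("top"),imaging.get_image("side");cv2.imwrite("pics/t5.png",t);cv2.imwrite("pics/s5.png",s)
p=ctrl.state()["ee_pos"];b=p-[0,0,.0026];a=np.radians(-31.6);X=np.array([np.cos(a),np.sin(a),0]);Y=np.array([-X[1],X[0],0])
for n in("top","side"):print(n,"exp slab corners",[proj(n,b+x*X+y*Y+[0,0,.014]).round(1) for x in(-.045,.045) for y in(-.03,.03)], "rib",proj(n,b+[0,0,.036]))
z=lambda im,x,y:cv2.resize(im[y:y+90,x:x+60],(400,600),interpolation=2)
im=np.hstack([z(t,320,155),z(s,255,75)]);cv2.imwrite("pics/c6.png",cv2.convertScaleAbs(im,alpha=1.5,beta=20))
E
```

```text
clock: 13.4
ee_pos: [0.5149, -0.2167, 0.1025]
tool_rot: [-3.024, 0.852, 0.0]
wrist_force: [0.1, 0.3, -1.3]
opening: 0.128
gripper_force: 40.0
yaw -31.462291381403247 pos [ 0.5149 -0.2167  0.1025] q [-0.4191  0.3626  1.7309  0.0002  1.0483  1.7007]
linear cm [0.0049 0.416  4.2529] rot [-0.0076  0.0165  0.1377]
top exp slab corners [array([353.4, 217.5]), array([336.2, 206.7]), array([369.2, 192. ]), array([352. , 181.3])] rib [354.526  199.0767]
side exp slab corners [array([306.7, 127.6]), array([293.1, 134.5]), array([288.6, 115.8]), array([275.2, 122.2])] rib [291.0603 119.3069]
```

View pics/c6.png

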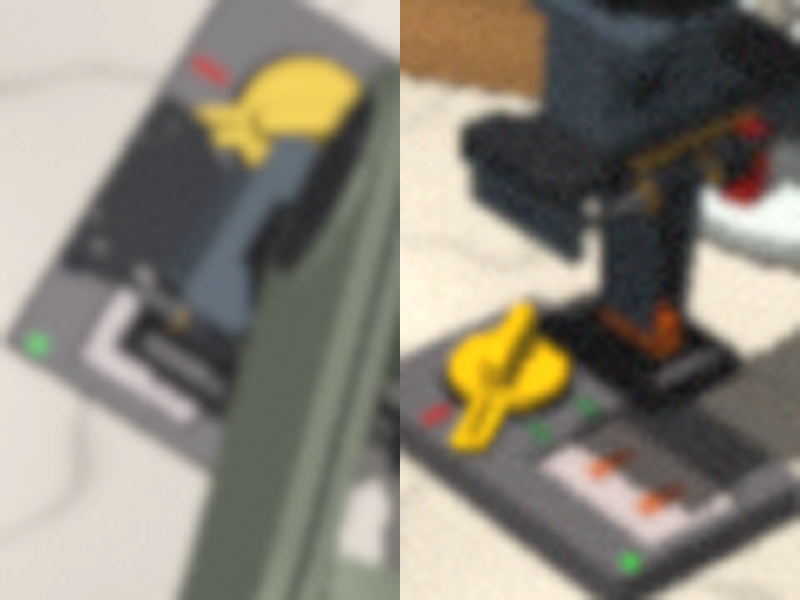

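The pack hangs level over the well. In the top view its dock -x end runs from about (339,205) to (352,217), and in the side view the near corner is at about (292.5,134). These are close to the expected corners, but I'll refine with edge profiles.

Run:
```python
from m import *
p=ctrl.state()["ee_pos"];b=p-[0,0,.0026];a=np.radians(-31.5);X=np.array([np.cos(a),np.sin(a),0]);Y=np.array([-X[1],X[0],0])
def prof(n,im,f,rg):
    g=cv2.cvtColor(im,6).astype(np.float32);P=np.array([proj(n,f(v/1000)) for v in rg],np.float32)
    return cv2.remap(g,P[None,:,0],P[None,:,1],cv2.INTER_CUBIC)[0].astype(int)
t,s=cv2.imread("pics/t5.png"),cv2.imread("pics/s5.png")
rg=range(-66,-29,3);print("x:",list(rg))
for y in(-20,-10,0,10,20):
    print("y",y,"top",prof("top",t,lambda v:b+v*X+y/1000*Y+[0,0,.014],rg),"side",prof("side",s,lambda v:b+v*X+y/1000*Y+[0,0,.014],rg))
rg=range(15,52,3);print("yscan:",list(rg))
for x in(-42,-36,-30,-20):print("x",x,"top",prof("top",t,lambda v:b+x/1000*X+v*Y+[0,0,.014],rg))
rg=range(30,67,3);print("x+:",list(rg))
for y in(-24,-15,-5,5,15,24):print("y",y,"side",prof("side",s,lambda v:b+v*X+y/1000*Y+[0,0,.014],rg))
```

```text
x: [-66, -63, -60, -57, -54, -51, -48, -45, -42, -39, -36, -33, -30]
y -20 top [76 72 71 68 69 66 50 32 24 33 42 40 27] side [51 50 49 46 43 33 21 18 13 17 21 26 22]
y -10 top [ 76  73  75  90 110 114  90  56  34  39  55  59  44] side [53 54 48 36 28 12  2  9 16 22 31 36 34]
y 0 top [ 74  72  73  86 107 112  92  61  35  38  56  59  45] side [54 53 50 37 26 11  5  8 13 25 37 45 39]
y 10 top [ 77  73  76  89 110 118 108  77  45  40  55  58  45] side [53 53 49 40 20  5  3  3 14 26 38 42 37]
y 20 top [ 76  73  77  90 113 124 116  85  49  30  33  34  27] side [32 31 26 16 11  8  7  5 11 23 28 23 18]
yscan: [15, 18, 21, 24, 27, 30, 33, 36, 39, 42, 45, 48, 51]
x -42 top [ 50  49  49  51  66  94 116 120 108  83  72  75  76]
x -36 top [ 52  41  29  25  47  83 113 121 109  85  72  74  75]
x -30 top [ 44  35  23  21  47  87 114 123 110  85  72  74  74]
x -20 top [41 36 35 38 47 68 85 90 80 60 49 46 43]
x+: [30, 33, 36, 39, 42, 45, 48, 51, 54, 57, 60, 63, 66]
y -24 side [ 17  16  13  17  18  13  13  18  30  56  87 115 123]
y -15 side [ 16  18  18  13  18  34  67 101 126 138 142 135 118]
y -5 side [ 18  14  17  30  57  80 105 125 133 138 141 140 142]
y 5 side [  7  13  19  27  43  68  93 120 130 138 140 141 143]
y 15 side [  6  13  20  26  43  63  80 100 109 119 124 128 136]
y 24 side [  2   3   8   9  19  34  47  62  76  91 105 118 131]
```

```bash
python3 -m handwheel '[{"fingers":-1,"linear":[0,0.3,1],"delta_rot":[0,0,0.1]},{"fingers":-1,"linear":[0,0.3,2.5],"delta_rot":[0,0,0.1]},{"fingers":-1,"linear":[0,0.3,4],"delta_rot":[0,0,0.1]},{"fingers":-1,"linear":[0,0.3,5.5],"delta_rot":[0,0,0.1]},{"fingers":-1,"linear":[0,0.3,6.3],"delta_rot":[0,0,0.1]},{"fingers":-1,"linear":[0,0.3,6.7],"delta_rot":[0,0,0.1]},{"fingers":-1,"linear":[0,0.3,6.7],"delta_rot":[0,0,0.1]},{"fingers":-1,"linear":[0,0.3,6.7],"delta_rot":[0,0,0.1]}]'
python3 go.py .5137 -.2194 .0235 -31.6
```

```text
clock: 14.5
ee_pos: [0.5138, -0.2204, 0.0361]
tool_rot: [3.022, -0.856, 0.002]
wrist_force: [0.4, 0.7, -1.3]
opening: 0.128
gripper_force: 40.0
yaw -31.636891783429682 pos [ 0.5138 -0.2204  0.0361] q [-0.4258  0.4336  1.812  -0.0001  0.8947  1.6973]
linear cm [-0.0622 -0.0819  1.2556] rot [-0.0041 -0.0707 -0.0369]
```

```bash
python3 -m handwheel '[{"fingers":-1,"linear":[0,0,0.2],"delta_rot":[0,0,0]},{"fingers":-1,"linear":[0,0,0.4],"delta_rot":[0,0,0]},{"fingers":-1,"linear":[0,0,0.5],"delta_rot":[0,0,0]},{"fingers":-1,"linear":[0,0,0.6],"delta_rot":[0,0,0]},{"fingers":-1,"linear":[0,0,0.7],"delta_rot":[0,0,0]},{"fingers":-1,"linear":[0,0,0.8],"delta_rot":[0,0,0]},{"fingers":-1,"linear":[0,0,0.8],"delta_rot":[0,0,0]},{"fingers":-1,"linear":[0,0,0.8],"delta_rot":[0,0,0]}]'; python3 go.py .5137 -.2194 .0235 -31.6
```

```text
clock: 15.5
ee_pos: [0.5134, -0.2202, 0.0276]
tool_rot: [3.023, -0.856, 0.0]
wrist_force: [0.0, -0.5, -2.1]
opening: 0.127
gripper_force: 40.0
yaw -31.63741824379085 pos [ 0.5134 -0.2202  0.0276] q [-0.4258  0.4438  1.8211 -0.0001  0.8765  1.6973]
linear cm [-0.0197 -0.0868  0.4098] rot [ 0.0027 -0.01   -0.0374]
```

```bash
python3 -m handwheel '[{"fingers":-1,"linear":[0,0,0.1],"delta_rot":[0,0,0]},{"fingers":-1,"linear":[0,0,0.2],"delta_rot":[0,0,0]},{"fingers":-1,"linear":[0,0,0.3],"delta_rot":[0,0,0]},{"fingers":-1,"linear":[0,0,0.4],"delta_rot":[0,0,0]},{"fingers":-1,"linear":[0,0,0.5],"delta_rot":[0,0,0]},{"fingers":-1,"linear":[0,0,0.6],"delta_rot":[0,0,0]},{"fingers":-1,"linear":[0,0,0.6],"delta_rot":[0,0,0]},{"fingers":-1,"linear":[0,0,0.6],"delta_rot":[0,0,0]}]'; python3 go.py .5137 -.2194 .0235 -31.6
```

```text
clock: 16.5
ee_pos: [0.5134, -0.2203, 0.0225]
tool_rot: [3.022, -0.856, 0.001]
wrist_force: [-2.4, -0.3, 5.8]
opening: 0.129
gripper_force: 40.0
yaw -31.635061693874356 pos [ 0.5134 -0.2203  0.0225] q [-0.4258  0.4498  1.8268 -0.0001  0.8645  1.6972]
linear cm [-0.019  -0.0885 -0.0975] rot [ 0.0019 -0.0306 -0.0351]
```

Contact came at 0.0225, the bed's height, so the pack is in the well. Pressing now.

```bash
python3 -m handwheel '[{"fingers":-1,"linear":[0,0,0.1],"delta_rot":[0,0,0]},{"fingers":-1,"linear":[0,0,0.2],"delta_rot":[0,0,0]},{"fingers":-1,"linear":[0,0,0.3],"delta_rot":[0,0,0]},{"fingers":-1,"linear":[0,0,0.4],"delta_rot":[0,0,0]},{"fingers":-1,"linear":[0,0,0.5],"delta_rot":[0,0,0]},{"fingers":-1,"linear":[0,0,0.6],"delta_rot":[0,0,0]},{"fingers":-1,"linear":[0,0,0.65],"delta_rot":[0,0,0]},{"fingers":-1,"linear":[0,0,0.65],"delta_rot":[0,0,0]}]' 60; python3 go.py .5137 -.2194 .0146 -31.6
```

```text
clock: 17.5
ee_pos: [0.5134, -0.2203, 0.0169]
tool_rot: [3.022, -0.856, 0.001]
wrist_force: [-3.3, 1.9, 11.8]
opening: 0.119
gripper_force: 60.0
yaw -31.633714605555642 pos [ 0.5134 -0.2203  0.0169] q [-0.4258  0.4567  1.8328 -0.0002  0.8513  1.6972]
linear cm [-0.0209 -0.0895  0.2281] rot [ 0.0013 -0.0476 -0.0337]
```

```bash
python3 -m handwheel '[{"fingers":-1,"linear":[0,0,0.05],"delta_rot":[0,0,0]},{"fingers":-1,"linear":[0,0,0.1],"delta_rot":[0,0,0]},{"fingers":-1,"linear":[0,0,0.15],"delta_rot":[0,0,0]},{"fingers":-1,"linear":[0,0,0.2],"delta_rot":[0,0,0]},{"fingers":-1,"linear":[0,0,0.25],"delta_rot":[0,0,0]},{"fingers":-1,"linear":[0,0,0.3],"delta_rot":[0,0,0]},{"fingers":-1,"linear":[0,0,0.3],"delta_rot":[0,0,0]},{"fingers":-1,"linear":[0,0,0.3],"delta_rot":[0,0,0]}]' 60; python3 go.py .5137 -.2194 .0146 -31.6
```

```text
clock: 18.5
ee_pos: [0.5134, -0.2203, 0.0145]
tool_rot: [3.022, -0.856, 0.002]
wrist_force: [-4.9, 1.9, 14.6]
opening: 0.122
gripper_force: 60.0
yaw -31.634551852452645 pos [ 0.5134 -0.2203  0.0145] q [-0.4258  0.4596  1.8353 -0.0002  0.8456  1.6972]
linear cm [-0.0244 -0.09   -0.012 ] rot [-0.0011 -0.0612 -0.0346]
```

```bash
python3 -m handwheel '[{"fingers":-1,"linear":[0,0,0.05],"delta_rot":[0,0,0]},{"fingers":-1,"linear":[0,0,0.1],"delta_rot":[0,0,0]},{"fingers":-1,"linear":[0,0,0.1],"delta_rot":[0,0,0]},{"fingers":-1,"linear":[0,0,0.15],"delta_rot":[0,0,0]},{"fingers":-1,"linear":[0,0,0.15],"delta_rot":[0,0,0]},{"fingers":-1,"linear":[0,0,0.15],"delta_rot":[0,0,0]},{"fingers":-1,"linear":[0,0,0.15],"delta_rot":[0,0,0]},{"fingers":-1,"linear":[0,0,0.15],"delta_rot":[0,0,0]}]' 60; python3 go.py .5137 -.2194 .0146 -31.6
```

```text
clock: 19.5
ee_pos: [0.5135, -0.2203, 0.0144]
tool_rot: [3.022, -0.856, 0.003]
wrist_force: [-7.0, 3.3, 24.6]
opening: 0.125
gripper_force: 60.0
yaw -31.634507504898732 pos [ 0.5135 -0.2203  0.0144] q [-0.4258  0.4595  1.8358 -0.0002  0.8446  1.6973]
linear cm [-0.031  -0.088  -0.0201] rot [-0.0045 -0.0964 -0.0345]
```

It's home: the position stopped at 0.0144, as predicted, while the force rose to 25 N. I'll release and rise.

```bash
python3 -m handwheel '[{"fingers":-1,"linear":[0,0,0],"delta_rot":[0,0,0]},{"fingers":0,"linear":[0,0,-0.1],"delta_rot":[0,0,0]},{"fingers":0,"linear":[0,0,-0.1],"delta_rot":[0,0,0]},{"fingers":0,"linear":[0,0,-0.2],"delta_rot":[0,0,0]},{"fingers":0,"linear":[0,0,-1.5],"delta_rot":[0,0,0]},{"fingers":0,"linear":[0,0,-4],"delta_rot":[0,0,0]},{"fingers":0,"linear":[0,0,-7],"delta_rot":[0,0,-5]},{"fingers":0,"linear":[0,0,-9],"delta_rot":[0,0,-12]}]' 20; python3 go.py .602 -.275 .1 90.6
```

```text
clock: 20.5
ee_pos: [0.5141, -0.2206, 0.1027]
tool_rot: [3.096, -0.53, 0.004]
wrist_force: [0.7, -0.6, 0.2]
opening: 0.502
gripper_force: 0.0
yaw -19.419033989115555 pos [ 0.5141 -0.2206  0.1027] q [-0.4258  0.362   1.7313 -0.0001  1.0457  1.484 ]
linear cm [10.1008  2.2111  0.3003] rot [   0.1505   -0.0807 -110.019 ]
```

```bash
python3 -m handwheel '[{"fingers":0,"linear":[1,0.3,0],"delta_rot":[0,0,-10]},{"fingers":0,"linear":[3,0.7,0],"delta_rot":[0,0,-20]},{"fingers":0,"linear":[5,1.1,0],"delta_rot":[0,0,-30]},{"fingers":0,"linear":[7,1.5,0],"delta_rot":[0,0,-40]},{"fingers":0,"linear":[9,2,0],"delta_rot":[0,0,-50]},{"fingers":0,"linear":[10.1,2.2,0],"delta_rot":[0,0,-60]},{"fingers":0,"linear":[10.1,2.2,0],"delta_rot":[0,0,-70]},{"fingers":0,"linear":[10.1,2.2,0],"delta_rot":[0,0,-80]}]'; python3 go.py .602 -.275 .0265 90.6
```

```text
clock: 21.5
ee_pos: [0.6013, -0.275, 0.1011]
tool_rot: [2.711, 1.587, 0.0]
wrist_force: [0.3, 0.3, -0.3]
opening: 0.5
gripper_force: 0.0
yaw 60.68969893228305 pos [ 0.6013 -0.275   0.1011] q [-0.4463  0.5137  1.4786 -0.      1.149   0.0653]
linear cm [0.0333 0.0546 7.4573] rot [  0.0212   0.0059 -29.9103]
```

```bash
python3 -m handwheel '[{"fingers":0,"linear":[0,0.1,0],"delta_rot":[0,0,-10]},{"fingers":0,"linear":[0,0.1,0],"delta_rot":[0,0,-20]},{"fingers":0,"linear":[0,0.1,1],"delta_rot":[0,0,-30]},{"fingers":0,"linear":[0,0.1,3],"delta_rot":[0,0,-30]},{"fingers":0,"linear":[0,0.1,5],"delta_rot":[0,0,-30]},{"fingers":0,"linear":[0,0.1,6.5],"delta_rot":[0,0,-30]},{"fingers":0,"linear":[0,0.1,7.3],"delta_rot":[0,0,-30]},{"fingers":0,"linear":[0,0.1,7.4],"delta_rot":[0,0,-30]}]'; python3 go.py .602 -.275 .0265 90.6
python3 - <<'E'
from h import *
cv2.imwrite("pics/s6.png",imaging.get_image("side"));cv2.imwrite("pics/t6.png",imaging.get_image("top"))
E
```

```text
clock: 22.5
ee_pos: [0.6019, -0.2754, 0.0264]
tool_rot: [-2.214, -2.228, 0.0]
wrist_force: [-0.2, -0.0, 0.8]
opening: 0.5
gripper_force: 0.0
yaw 90.36239859523413 pos [ 0.6019 -0.2754  0.0264] q [-0.4464  0.5819  1.5621 -0.0001  0.998  -0.4527]
linear cm [ 0.0373  0.0089 -0.0145] rot [-0.0204 -0.006  -0.2376]
```

```bash
python3 -m handwheel '[{"fingers":-1,"linear":[0,0,0.05],"delta_rot":[0,0,0]},{"fingers":-1,"linear":[0,0,0.05],"delta_rot":[0,0,0]},{"fingers":-1,"linear":[0,0,0.05],"delta_rot":[0,0,0]},{"fingers":-1,"linear":[0,0,0.05],"delta_rot":[0,0,0]},{"fingers":-1,"linear":[0,0,0.05],"delta_rot":[0,0,0]},{"fingers":-1,"linear":[0,0,0.05],"delta_rot":[0,0,0]},{"fingers":-1,"linear":[0,0,0.05],"delta_rot":[0,0,0]},{"fingers":-1,"linear":[0,0,0.05],"delta_rot":[0,0,0]}]' 15; python3 go.py .602 -.275 .0265 148.4
```

```text
clock: 23.6
ee_pos: [0.6043, -0.2756, 0.0264]
tool_rot: [2.212, 2.225, 0.004]
wrist_force: [4.2, 0.1, -2.8]
opening: 0.129
gripper_force: 15.0
yaw 90.35222503450335 pos [ 0.6043 -0.2756  0.0264] q [-0.4458  0.5824  1.5609  0.0015  0.9936 -0.4527]
linear cm [ 0.0571 -0.2326 -0.0114] rot [  0.2232   0.19   -58.0475]
```

Gripped the fin at 11.7 mm. It centred the tool 2.4 mm further in +x, so I'll follow that shift while turning.

```bash
python3 -m handwheel '[{"fingers":-1,"linear":[0,0.2,0],"delta_rot":[0,0,0]},{"fingers":-1,"linear":[0,0.25,0],"delta_rot":[0,0,-5]},{"fingers":-1,"linear":[0,0.25,0],"delta_rot":[0,0,-10]},{"fingers":-1,"linear":[0,0.25,0],"delta_rot":[0,0,-15]},{"fingers":-1,"linear":[0,0.25,0],"delta_rot":[0,0,-20]},{"fingers":-1,"linear":[0,0.25,0],"delta_rot":[0,0,-25]},{"fingers":-1,"linear":[0,0.25,0],"delta_rot":[0,0,-30]},{"fingers":-1,"linear":[0,0.25,0],"delta_rot":[0,0,-30]}]' 25; python3 go.py .6045 -.2755 .0265 148.4; python3 -c "
from h import *;s=ctrl.state();print(s['torque'])"
```

```text
clock: 24.6
ee_pos: [0.6045, -0.2755, 0.0264]
tool_rot: [1.563, 2.725, -0.0]
wrist_force: [1.2, 1.1, 0.9]
opening: 0.129
gripper_force: 25.0
yaw 120.31275072167809 pos [ 0.6045 -0.2755  0.0264] q [-0.4448  0.5848  1.5562 -0.0003  1.0004 -0.9737]
linear cm [-0.0051  0.0007 -0.0101] rot [ -0.0072   0.0164 -28.0872]
[ 0.0283 -0.2733  0.0414]
```

```bash
python3 -m handwheel '[{"fingers":-1,"linear":[0,0,0],"delta_rot":[0,0,-5]},{"fingers":-1,"linear":[0,0,0],"delta_rot":[0,0,-10]},{"fingers":-1,"linear":[0,0,0],"delta_rot":[0,0,-15]},{"fingers":-1,"linear":[0,0,0],"delta_rot":[0,0,-20]},{"fingers":-1,"linear":[0,0,0],"delta_rot":[0,0,-24]},{"fingers":-1,"linear":[0,0,0],"delta_rot":[0,0,-27]},{"fingers":-1,"linear":[0,0,0],"delta_rot":[0,0,-28.5]},{"fingers":-1,"linear":[0,0,0],"delta_rot":[0,0,-29]}]' 25; python3 go.py .6045 -.2755 .0265 148.4; python3 -c "
from h import *;s=ctrl.state();print(s['torque'])"
```

```text
clock: 25.6
ee_pos: [0.6046, -0.2753, 0.0264]
tool_rot: [0.832, 3.029, 0.0]
wrist_force: [1.5, 0.8, 3.2]
opening: 0.132
gripper_force: 25.1
yaw 149.2707596078432 pos [ 0.6046 -0.2753  0.0264] q [-0.4448  0.5848  1.5562  0.0004  1.0001 -1.4795]
linear cm [ 0.0029 -0.0227 -0.0111] rot [0.0219 0.0241 0.8708]
[ 0.1534 -0.3778 -0.4415]
```

The moment jumped to 0.44 N m, so the collar is at its stop. I'll release, rise and back away.

```bash
python3 -m handwheel '[{"fingers":-1,"linear":[0,0,0],"delta_rot":[0,0,-28]},{"fingers":0,"linear":[0,0,0],"delta_rot":[0,0,0]},{"fingers":0,"linear":[0,0,0],"delta_rot":[0,0,0]},{"fingers":0,"linear":[0,0,0],"delta_rot":[0,0,0]},{"fingers":0,"linear":[0,0,-1.5],"delta_rot":[0,0,0]},{"fingers":0,"linear":[0,0,-5],"delta_rot":[0,0,0]},{"fingers":0,"linear":[0,0,-9],"delta_rot":[0,0,0]},{"fingers":0,"linear":[0,0,-13],"delta_rot":[0,0,0]}]' 15; python3 go.py .3 -.4 .2 120
```

```text
clock: 26.6
ee_pos: [0.6045, -0.2754, 0.1585]
tool_rot: [0.828, 3.029, -0.001]
wrist_force: [-0.9, -0.3, 0.1]
opening: 0.499
gripper_force: 0.0
yaw 149.42031078776265 pos [ 0.6045 -0.2754  0.1585] q [-0.4447  0.4783  1.3895 -0.0002  1.2726 -1.4818]
linear cm [ 19.8701 -26.2154  -4.1711] rot [ 0.0132  0.067  29.4203]
```

I mistyped row 1's turn: it should have been 0, and the tool twisted briefly against the stop before the fingers opened. I'll back away and check the collar.

```bash
python3 -m handwheel '[{"fingers":0,"linear":[3,-4,-1],"delta_rot":[0,0,0]},{"fingers":0,"linear":[6,-8,-2],"delta_rot":[0,0,0]},{"fingers":0,"linear":[9,-12,-3],"delta_rot":[0,0,0]},{"fingers":0,"linear":[12,-16,-4],"delta_rot":[0,0,0]},{"fingers":0,"linear":[15,-20,-4],"delta_rot":[0,0,0]},{"fingers":0,"linear":[18,-24,-4],"delta_rot":[0,0,0]},{"fingers":0,"linear":[19.5,-26,-4],"delta_rot":[0,0,0]},{"fingers":0,"linear":[19.5,-26,-4],"delta_rot":[0,0,0]}]'
python3 - <<'E'
from m import *
t,s=imaging.get_image("top"),imaging.get_image("side");cv2.imwrite("pics/t7.png",t);cv2.imwrite("pics/s7.png",s)
z=lambda im,x,y:cv2.resize(im[y:y+90,x:x+60],(400,600),interpolation=2)
cv2.imwrite("pics/c7.png",cv2.convertScaleAbs(np.hstack([z(t,325,150),z(s,255,100)]),alpha=1.5,beta=20))
r,c,w=quad("top",t,(335,155,392,205),rng((18,110,60),(36,255,255)),.033,False)
for o in((601.9,-275),(603,-275)):
    v=w-np.array(o);d=np.linalg.norm(v,axis=1);q=v[d>45].mean(0);print("wing",np.degrees(np.arctan2(q[1],q[0])),d.max())
for n,i0,i1,roi in(("top","top0",t,(80,70,320,300)),("side","side0",s,(130,110,380,380))):
    d=np.abs(cv2.imread(f"pics/{i0}.png").astype(int)-i1).sum(2);x0,y0,x1,y1=roi
    m=(d[y0:y1,x0:x1]>120).astype(np.uint8);N,l,st,ce=cv2.connectedComponentsWithStats(m)
    print(n,[(int(q[4]),(c+[x0,y0]).round()) for q,c in zip(st[1:],ce[1:]) if q[4]>6])
E
```

```text
clock: 27.6
ee_pos: [0.303, -0.4003, 0.1973]
tool_rot: [0.833, 3.028, -0.002]
wrist_force: [-0.5, -0.3, 0.0]
opening: 0.496
gripper_force: 0.0
wing 149.58257482470435 74.70550901362854
wing 150.09387343664181 75.6283500247997
top [(530, array([200., 191.]))]
side [(263, array([371., 121.])), (328, array([289., 146.])), (29, array([266., 139.])), (704, array([229., 252.]))]
```

View pics/c7.png

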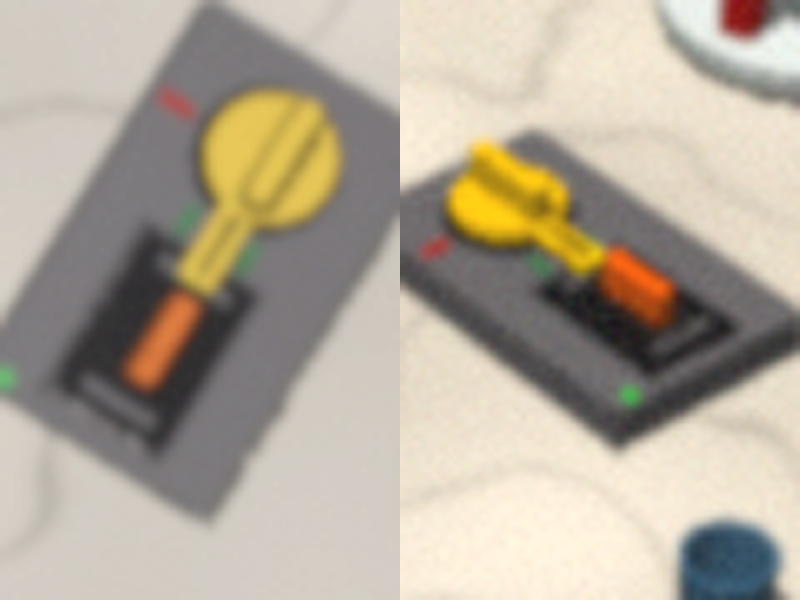

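The pack sits flush in the well. The wing lies between the green bars and over the pack's edge, at about 149.6° against the 148.4° expected. In the checked regions, besides the pack and collar, the only change is a patch near (371,121), where the arm is now. Handing in.

```bash
python3 -c "
from cell import ctrl
print(ctrl.job_done())"
```

```text
the job is handed in; nothing more can be done
None
```

The battery pack is pressed fully home in the dock and the yellow collar is turned to its locked stop, wing between the green bars and over the pack's edge; handed in at about 28 s of the 59 s allowed, with one mistyped row that briefly twisted the gripper against the collar's stop before release.

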